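# Pack a seal block tight against the test port and hold the taper key

## Robot

A 6-joint arm with a two-finger parallel gripper is mounted at the origin on a cart in front of the work surface, level with it; the furniture and walls round the work are solid. World frame = base frame: x ahead of the robot, y to its left, z up, the work surface at z = 0. Lengths are in m, angles in rad, forces in N, time in s.
With the tool pointing down it reaches from about 0.425 to 0.95 m from the base axis. Payload 3.5 kg.
Tool frame: the origin (TCP) lies midway between the tips of the shut fingers; the grasp point (between the pads) lies 19 mm behind it (ctrl.pinch_z is the distance from the TCP to the grasp point, in m); z points along the fingers, y is the line along which they close (so a half turn about z gives the same grasp; the last joint's range is limited). The gripper opens to 85 mm and grips with 20 to 120 N. Pads are 22 mm wide; open, the fingers measure 114 mm over their backs; the gripper's body (76 mm by 85 mm) begins 54 mm behind the grasp point. The pads swing forward as they close: fully open they stand 13 mm farther back than shut.
Start: joints at [0.979, 0.286, 1.577, -0, 1.279, -0.15], TCP at [0.289, 0.61, 0.21] pointing down, gripper open.
Joint ranges: [-2.77, 2.77], [-0.9, 2.22], [0.21, 2.48], [-1.53, 4.67], [0.24, 2.81], [-2.84, 2.84]. Speed limits (rad/s): [2.79, 2.79, 3.14, 3.14, 3.14, 3.14].

## Interface

Orientations are given as a unit quaternion [x, y, z, w].
In Python, from plant import get_state, viewer, sign_off, ctrl gives the robot as it stands. The module is installed in compiled form; this text tells all that it offers.
- The arm moves only by the shell command python3 -m handwheel 'ROWS' [FORCE]. ROWS is JSON, a list that holds one entry, the list of rows, each a list of 5 numbers: the finger opening in m, from 0 to 0.0854, then the shift along the tool's x, y, z in m, then the turn about the tool's z in degrees. In form: [[[claw, x, y, z, spin], ...]]. A call has 1 to 12 rows; each row shifts and turns the commanded pose from where the row before left it, along the tool's axes as they then stand; what a row does not reach is not made up. A row lasts 1/12 s, in which the tool goes at most 41.7 mm and 7.16 degrees, less where a joint would pass 70% of its speed; a pose out of reach is approached as far as the arm can. A call is refused whole if a number of a shift passes 0.0417 or a number of a turn 7.16, either way. A call with a gripper value outside its range is refused whole. The fingers move at their own pace and stop on an object; FORCE is the grip in N (left out, the last holds). Time passes only in rows, so rows that do not move let the fingers close. It gives the time, the measured TCP pose, the force, the opening and the grip force at its end, in the units of the state.
- get_state(): the state, without advancing time (a new reading comes with each control period).
- viewer.read_camera(name): name is "scene" or "top"; returns the picture (420x560x3 uint8, blue, green, red); there is no depth.
- viewer.camera_params(name): a dict with "fov_y" (degrees; the focal length in pixels is half the picture's height over the tangent of half this angle, whatever the lens; pixels are square), "cx", "cy" (the principal point, pixels), "k1" (the pictures are not rectified: a ray, as slopes to the right and down, at radius r is drawn at 1 + k1 r^2 times it, then the intrinsics apply), "xyz" and "attitude" of the camera in the world. Camera axes: x right, y up, looking along -z (the intrinsics and any distortion apply to the point x, -y, -z); pixel columns grow to the right and rows downward; lengths in m; the calibration is good to about 2 mm. A picture is of the moment at which its call begins. camera_params takes no time and is no camera call.
- sign_off(): hands the job in; it is judged then, once.
Trained networks look in the newest picture that a camera, given by its name, has taken for a name from the list of things; names that differ only in an ending like _2 or _b are one class to them, and where a whole thing is asked for, a point or a joint stands for the part that bears it (a point fixed in the world has none). Each returns a list of dicts, best first, with "confidence" (0 to 1); they miss things now and then, are a little off and sometimes report something else, mostly with a low value. They report only what shows in the picture. A call takes as long as a camera call. They do not tell look-alikes from the thing itself.
- viewer.look_for(camera, name): "extent" ([left, top, width, height] as shares, 0 to 1, of the picture: columns of its width, rows of its height, round what is visible of it).
- viewer.outline_of(camera, name): "mask" (420x560 bool, what is visible of it) and "extent" ([left, top, width, height] as shares, 0 to 1, of the picture: columns of its width, rows of its height, round what is visible of it).
- viewer.pinpoint(camera, name): "xy" ([column, row] as shares, 0 to 1, of the picture: columns of its width, rows of its height: a listed point, or the origin of a listed thing).
The state is a dict: "time": time; "qpos": joint angles; "dq": joint speeds; "joint_efforts": joint torques, N m; "eef_pos": TCP position; "tcp_rot": TCP orientation; "contact_force": force on the tool from outside, world axes, zero at the start; "wrist_torque": the same for the moment, N m; "opening": opening from 0.0 (shut) to 1.0 (fully open); "finger_force": force on a finger pad.
Only numpy, scipy, OpenCV 4.12 (cv2) and the standard library are available. Lean on these libraries where they do the work, as an engineer would, in place of code of your own. Each camera call takes 0.05 s, during which the arm holds its last target. There are 200 camera calls.

## Task

Slide the test fixture's jaw by its black grip away from the seal block to its end stop. Then stand packing plates from the rack, one after another, against the block in the gap, as many as it takes for the taper key, pushed down between the last plate and the jaw's sloping face, to bind well down in the gap but before it reaches the bed. Press the key down until block and packing are tight and the block is pressed on the port stop, and finish holding the key there, pressed down in the gripper: do not let go.

Things in the scene. Friction and masses are not known exactly. Their poses are not given: they have to be found in the camera images.
- fixture: Fixed test fixture: aluminium bed 84 x 200 mm lying on the table, top at z = 0.012. Origin: centre of its underside; z up; y runs along the bed, the clamping direction, from the port stop (-y end) to the end stop (+y end); x across. Along +y follow port stop, seal block, gap, jaw, its black grip, end stop.
- port_stop: Fixed aluminium upright on the bed, 60 mm wide, 48 high, bolted at another place each time (fixture y -32 to -22 mm). Its face looks to +y, with a rubber-ringed air port; a brass fitting behind. Origin: foot of that face on the bed's top, mid-width; axes as the fixture's. The face is its plane y = 0.
- seal_block: Loose aluminium block with a red seal, on edge on the bed, seal towards the port stop and all but touching it: 44 mm wide (fixture x), 18 thick (fixture y), 50 high, 0.1 kg. Origin: centre of its plain face towards the jaw, 25 mm above the bed; own z points to the port stop, own y up. It is pressed on the port stop by the packing behind it.
- jaw (a joint): Jaw position along fixture +y, m: 0 nearest the block, 0.018 at the end stop. Starts 10 to 17 mm short of the stop; slides with 3 N friction, stays where left. Jaw 44 mm wide, 46 high above the bed. Its face to the block slopes: foot at fixture y = value - 0.003 (0.015 at the stop), receding to +y 0.35 mm per mm of height, so the gap is wider at the top.
- jaw_grip (a point): On the jaw's upright black grip, 16 mm below its top: grip 12 mm wide (fixture x), 20 long (fixture y), the upper 34 mm of it free, 16 mm behind the jaw's tall part. Take it from above across its 12 mm, or push it. The point moves with the jaw.
- plate_0: The narrowest of three loose steel packing plates, upright in the rack's first slot: 52 mm wide (own x), 7 thick (own y), 46 high, 0.12 kg. Origin: centre of its underside; z up. In the gap its width lies along fixture x, past block and jaw on both sides: hold it by its two ends. Put narrower plates in before wider ones, so that the fingers at a plate's ends pass those already standing.
- plate_1: Packing plate like plate_0 but 57 mm wide, in the rack's second slot.
- plate_2: Packing plate like plate_0 but 62 mm wide, in the rack's third slot.
- taper_key: Steel wedge in the rack's widest slot, thin end down: 56 mm wide (own x), 60 high, 0.3 kg. Flat face at own y = -9 mm; sloping face at y = +9 mm at the bottom, +30 at the top, to match the jaw. Origin: centre of its underside; z up. In the gap own axes lie as the fixture's. It binds h mm above the bed if the gap left at bed level is 18 - 0.35 h mm; h must be 2 to 39. Take it by its ends.
- rack: Fixed wooden rack 74 x 134 mm, 18 high; plates and key stand 12 mm deep in its slots, on its floor 6 mm above the table, widths along the rack's x. Origin: on its underside; slots at own y = -36, -12, +12 mm (plates 0, 1, 2) and +54 mm (middle of the key's underside), axes alike.
Not all that is in view belongs to the job. Leave any purple or yellow look-alike of the plate_1 alone. What is shaped like the plate_0 but orange is not meant.

How it is judged:
On the way, in this order (a step that is already met when the one before it is completed fails the run):
1. the jaw is slid to its end stop (value of joint jaw above 0.0165 m), for 0.2 s.
2. a packing plate stands in the gap between block and jaw (((x of plate_0 in the frame of fixture between -0.012 and 0.012 m and y of plate_0 in the frame of fixture between -0.02 and 0.014 m and z of plate_0 in the frame of fixture between 0.009 and 0.018 m and angle between plate_0's own z axis and vertical below 0.12 rad) or (x of plate_1 in the frame of fixture between -0.012 and 0.012 m and y of plate_1 in the frame of fixture between -0.02 and 0.014 m and z of plate_1 in the frame of fixture between 0.009 and 0.018 m and angle between plate_1's own z axis and vertical below 0.12 rad) or (x of plate_2 in the frame of fixture between -0.012 and 0.012 m and y of plate_2 in the frame of fixture between -0.02 and 0.014 m and z of plate_2 in the frame of fixture between 0.009 and 0.018 m and angle between plate_2's own z axis and vertical below 0.12 rad))), for 0.2 s.
At the end, for the whole second after the job is handed in: Jaw within 2 mm of its end stop; a plate upright in the gap; key upright (0.12 rad), square (0.15), central (12 mm), underside 1 to 40 mm above the bed, still, held by the fingers; key on jaw and block on port stop bear over 3 N each; block upright; plate and key tilted under 0.12 rad (value of joint jaw above 0.016 m and ((x of plate_0 in the frame of fixture between -0.012 and 0.012 m and y of plate_0 in the frame of fixture between -0.02 and 0.014 m and z of plate_0 in the frame of fixture between 0.009 and 0.018 m and angle between plate_0's own z axis and vertical below 0.12 rad) or (x of plate_1 in the frame of fixture between -0.012 and 0.012 m and y of plate_1 in the frame of fixture between -0.02 and 0.014 m and z of plate_1 in the frame of fixture between 0.009 and 0.018 m and angle between plate_1's own z axis and vertical below 0.12 rad) or (x of plate_2 in the frame of fixture between -0.012 and 0.012 m and y of plate_2 in the frame of fixture between -0.02 and 0.014 m and z of plate_2 in the frame of fixture between 0.009 and 0.018 m and angle between plate_2's own z axis and vertical below 0.12 rad)) and contact force between seal_block and port_stop above 3 N and contact force between taper_key and fixture above 3 N and angle between seal_block's own y axis and vertical below 0.1 rad and z of taper_key in the frame of fixture between 0.013 and 0.052 m and x of taper_key in the frame of fixture between -0.012 and 0.012 m and angle between taper_key's own z axis and vertical below 0.12 rad and angle between the x axis of taper_key and the x axis of fixture, either way round below 0.15 rad and contact force between the fingers and taper_key above 2 N and linear speed of taper_key below 0.02 m/s); the arm keeps its last pose, push and grip.
It fails at once if the seal block is knocked over (angle between seal_block's own y axis and vertical above 0.5 rad).
It also fails if it takes over 72 s, if anything falls off the work surface, if the arm or the gripper's body presses on something with over 40 N, if the wrist force passes 120 N, or if a joint passes its speed limit or range.

## Working session

There is one attempt and no reset: what is moved stays moved. The work goes in short steps, Python scripts to look and compute and a shell command to move; the robot and the scene stay as the last step left them, time stands still between calls to the robot, and variables do not carry over. Pictures are saved under pics/ and viewed, at most 10 in all, crops included, and the job is handed in when it is done.

```bash
mkdir -p pics; cat > h.py <<'E'
import numpy as np, cv2
from scipy.spatial.transform import Rotation as R
from plant import get_state, viewer
def cam(n):
    p=viewer.camera_params(n); f=210/np.tan(np.radians(p['fov_y'])/2)
    return p,f
def ray(n,uv):
    p,f=cam(n); d=np.array([(uv[0]-p['cx'])/f,(uv[1]-p['cy'])/f]); u=d.copy()
    for _ in range(20): u=d/(1+p['k1']*(u@u))
    v=R.from_quat(p['attitude']).apply([u[0],-u[1],-1]); return np.array(p['xyz']),v
def atz(n,uv,z):
    o,v=ray(n,uv); return o+v*(z-o[2])/v[2]
def proj(n,X):
    p,f=cam(n); c=R.from_quat(p['attitude']).inv().apply(np.atleast_2d(X)-np.array(p['xyz']))
    u=np.c_[c[:,0],-c[:,1]]/-c[:,2:]; u=u*(1+p['k1']*(u**2).sum(1,keepdims=True))
    return u*f+[p['cx'],p['cy']]
E
python3 - <<'E'
from h import *
for n in('top','scene'):
    cv2.imwrite(f'pics/{n}0.png',viewer.read_camera(n)); print(viewer.camera_params(n))
    for t in('plate_0','plate_1','taper_key','jaw_grip','fixture','rack','seal_block','port_stop'):
        print(n,t,[(np.round(np.array(d['xy'])*[560,420],1).tolist(),round(d['confidence'],2)) for d in viewer.pinpoint(n,t)[:4]])
s=get_state();print(s)
E
```

```text
{'fov_y': 48.93298389862678, 'cx': 275.7595458760187, 'cy': 209.0759690724282, 'k1': -0.08023600958377626, 'xyz': array([0.4804093 , 0.04663972, 0.95768895]), 'attitude': array([-0.01310439,  0.02693967,  0.71685243, -0.69658103])}
top plate_0 [([212.0, 168.2], 0.71), ([260.9, 179.9], 0.68), ([194.0, 242.1], 0.67), ([203.3, 240.9], 0.63)]
top plate_1 [([212.0, 168.2], 0.71), ([260.9, 179.9], 0.68), ([194.0, 242.1], 0.67), ([203.3, 240.9], 0.63)]
top taper_key [([166.5, 235.9], 0.82), ([349.6, 236.6], 0.52)]
top jaw_grip [([321.9, 242.6], 0.95)]
top fixture [([341.9, 236.6], 0.72)]
top rack [([197.5, 242.0], 0.71)]
top seal_block [([353.4, 233.9], 0.69)]
top port_stop [([362.4, 237.1], 0.97), ([321.0, 243.0], 0.6)]
{'fov_y': 54.26359125679793, 'cx': 273.92467292514516, 'cy': 206.19127842467813, 'k1': -0.08183530643218531, 'xyz': array([0.07192113, 0.62690346, 0.45864098]), 'attitude': array([-0.17400498,  0.49133455,  0.80152015, -0.29304961])}
scene plate_0 [([297.8, 253.2], 0.95), ([256.4, 231.3], 0.91), ([250.3, 280.1], 0.9), ([266.8, 278.5], 0.8)]
scene plate_1 [([297.8, 253.2], 0
[... 410 characters left out ...]

{'time': 0.9, 'qpos': array([ 9.78976876e-01,  2.86288324e-01,  1.57671753e+00, -1.80045128e-05,
        1.27861961e+00, -1.49976718e-01]), 'dq': array([ 0.00012848,  0.00219638, -0.00035232,  0.00080265, -0.00046313,
        0.00172057]), 'joint_efforts': array([ 3.74986962e-05, -4.05958521e+01, -2.92947435e+01, -7.47171293e-05,
        4.61343552e-04,  1.98534480e-05]), 'eef_pos': array([0.28858174, 0.61017071, 0.21022315]), 'tcp_rot': array([ 2.19126159e-01,  9.75696534e-01, -1.84157061e-05,  2.08783872e-06]), 'contact_force': array([-0.11046701,  0.23849539, -0.72987288]), 'wrist_torque': array([ 0.02646656, -0.02975138, -0.01040428]), 'finger_force': 0.0, 'opening': 0.9963462431781838}
```

```bash
python3 - <<'E'
import cv2
a=cv2.imread('pics/top0.png'); cv2.imwrite('pics/t0c.png',cv2.resize(a[130:310,130:420],None,fx=2.75,fy=2.75,interpolation=2))
a=cv2.imread('pics/scene0.png'); cv2.imwrite('pics/s0c.png',cv2.resize(a[150:350,180:440],None,fx=3,fy=3,interpolation=2))
E
```

```text
(no output)
```

View pics/t0c.png

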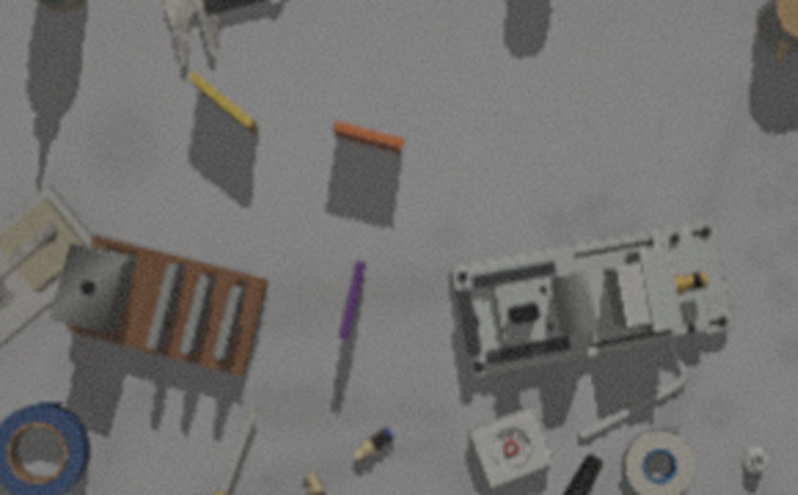

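View pics/s0c.png

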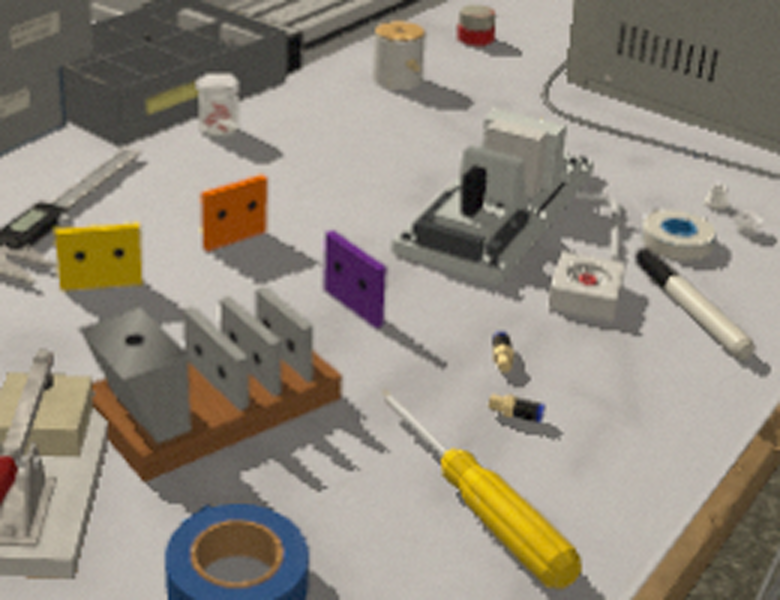

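The top view (crop pixels) shows three grey rack plates at about (230,320), (197,313) and (163,307), and the key at (95,290). The fixture is at (590,300), with its black grip at (523,313). The look-alikes are yellow (222,100), orange (368,136) and purple (352,300), all standing loose on the table. The plates I need are the grey ones in the rack. plate_0 is the one farthest from the key, at (230,320).

```bash
cat >> h.py <<'E'
from scipy.optimize import least_squares
def place(q,P): 
    P=np.array(P,float); c,s=np.cos(q[2]),np.sin(q[2])
    return np.c_[q[0]+c*P[:,0]-s*P[:,1],q[1]+s*P[:,0]+c*P[:,1],P[:,2]]
def fit(P,uvs,x0):
    # uvs: list of (cam,idx,uv)
    P=np.array(P,float)
    def r(q):
        X=place(q,P); return np.concatenate([proj(c,X[i])[0]-uv for c,i,uv in uvs])
    s=least_squares(r,x0,loss='soft_l1'); return s.x,np.round(s.fun,1)
def tri(a,b):
    (o1,v1),(o2,v2)=ray('top',a),ray('scene',b)
    t=np.linalg.lstsq(np.c_[v1,-v2],o2-o1,rcond=None)[0]; A,B=o1+t[0]*v1,o2+t[1]*v2
    return (A+B)/2,np.linalg.norm(A-B)
T=lambda x,y:np.array([130+x/2.75,130+y/2.75])
S=lambda x,y:np.array([180+x/3,150+y/3])
E
python3 - <<'E'
from h import *
print('grip',tri([321.9,242.6],[338.3,214.1])); print('key',tri([166.5,235.9],[229.6,288.9]))
print('port',tri([362.4,237.1],[351.3,208.1]),'block',tri([353.4,233.9],[350.5,203.6]))
w=[26,28.5,31]; ys=[-36,-12,12]; P=[]
for a,y in zip(w,ys): P+=[[-a/1e3,y/1e3,.052],[a/1e3,y/1e3,.052]]
up=[(239,285),(207,275),(176,265)]; dn=[(222,358),(188,353),(153,347)]
best=[]
for flip in (0,1):
    uv=[]
    for k in range(3):
        a,b=(up[k],dn[k])[::1-2*flip]; uv+=[('top',2*k,T(*a)),('top',2*k+1,T(*b))]
    c=[atz('top',T(*u),.052) for u in up+dn]; m=np.mean(c,0)
    for y0 in (0,1.5,3,-1.5):
        q,f=fit(P,uv,[m[0],m[1],y0]); best.append((np.abs(f).sum(),q,f))
best.sort(key=lambda t:t[0]); print('rack',best[0])
B=[[-.042,-.1,.012],[.042,-.1,.012],[.042,.1,.012],[-.042,.1,.012]]
cor=[(708,228),(728,325),(468,375),(450,268)]
bb=[]
for sft in (cor,[cor[1],cor[0],cor[3],cor[2]]):
    uv=[('top',i,T(*c)) for i,c in enumerate(sft)]; m=np.mean([atz('top',T(*c),.012) for c in cor],0)
    for y0 in (0,1.5,3,-1.5):
        q,f=fit(B,uv,[m[0],m[1],y0]); bb.append((np.abs(f).sum(),q,f))
bb.sort(key=lambda t:t[0]); print('fix',bb[0])
a=cv2.imread('pics/top0.png'); a=cv2.convertScaleAbs(a,alpha=1.5)
cv2.imwrite('pics/t1c.png',cv2.resize(a[205:275,285:400],None,fx=6.8,fy=6.8,interpolation=2))
E
```

```text
grip (array([ 0.46207083, -0.0623136 ,  0.04077052]), np.float64(0.0017791930835746664))
key (array([0.48307673, 0.24977537, 0.01642427]), np.float64(0.005301111685655299))
port (array([ 0.47297735, -0.14677558,  0.01855763]), np.float64(0.004567430549331641)) block (array([ 0.47433386, -0.12860725,  0.03679797]), np.float64(0.0089553746322202))Traceback (most recent call last):
  File "<stdin>", line 14, in <module>
  File "h.py", line 26, in fit
    s=least_squares(r,x0,loss='soft_l1'); return s.x,np.round(s.fun,1)
    return func(*args, **kwargs)
    result = trf(vector_fun.fun, vector_fun.jac, x0, f0, J0, lb, ub, ftol, xtol,
                 gtol, max_nfev, x_scale, loss_function, tr_solver,
                 tr_options.copy(), verbose, callback=callback_wrapped)
    return trf_no_bounds(
        fun, jac, x0, f0, J0, ftol, xtol, gtol, max_nfev, x_scale,
        loss_function, tr_solver, tr_options, verbose, callback=callback)
    J = jac(x)
    self._update_jac()
    ~~~~~~~~~~~~~~~~^^
    self.J = self.jac_wrapped(xp_copy(self.x), f0=self.f)
             ~~~~~~~~~~~~~~~~^^^^^^^^
[... 650 characters left out ...]
.kwargs))
                      ~~~~~~~~^^^^^^^^^^^^^^^^^^^^^^^^^^^^^^
    return np.atleast_1d(self.fun(x))
                         ~~~~~~~~^^^
    return self.f(x, *self.args, **self.kwargs)
           ~~~~~~^^^^^^^^^^^^^^^^^^^^^^^^^^^^^^
  File "h.py", line 25, in r
    X=place(q,P); return np.concatenate([proj(c,X[i])[0]-uv for c,i,uv in uvs])
                                         ~~~~^^^^^^^^
  File "h.py", line 14, in proj
    p,f=cam(n); c=R.from_quat(p['attitude']).inv().apply(np.atleast_2d(X)-np.array(p['xyz']))
        ~~~^^^
  File "h.py", line 5, in cam
    p=viewer.camera_params(n); f=210/np.tan(np.radians(p['fov_y'])/2)
ValueError: time passes only in moves, steps and waits
```

```bash
python3 - <<'E'
s=open('h.py').read()
s=s.replace("def cam(n):\n    p=viewer","_c={}\ndef cam(n):\n    if n in _c: return _c[n]\n    p=viewer").replace("    return p,f\n","    _c[n]=(p,f); return p,f\n",1)
open('h.py','w').write(s)
E
python3 - <<'E'
from h import *
w=[26,28.5,31]; ys=[-36,-12,12]; P=[]
for a,y in zip(w,ys): P+=[[-a/1e3,y/1e3,.052],[a/1e3,y/1e3,.052]]
up=[(239,285),(207,275),(176,265)]; dn=[(222,358),(188,353),(153,347)]
B=[[-.042,-.1,.012],[.042,-.1,.012],[.042,.1,.012],[-.042,.1,.012]]
cor=[(728,325),(708,228),(450,268),(468,375)]
m=atz('top',T(*up[1]),.05); print('up',m,atz('top',T(*dn[1]),.05))
uv=[]
for k in range(3): uv+=[('top',2*k,T(*dn[k])),('top',2*k+1,T(*up[k]))]
q,f=fit(P,uv,[m[0],m[1],0]); print('rack',q,f)
for n in range(3): print(place(q,[[0,ys[n]/1e3,.052]]))
print('key',place(q,[[0,.054,.03]]))
q,f=fit(B,[('top',i,T(*c)) for i,c in enumerate(cor)],[.47,-.1,0]); print('fix',q,f)
a=cv2.imread('pics/top0.png'); a=cv2.convertScaleAbs(a,alpha=1.5)
cv2.imwrite('pics/t1c.png',cv2.resize(a[205:275,285:400],None,fx=6.8,fy=6.8,interpolation=2))
E
```

```text
up [0.4943821 0.1676988 0.05     ] [0.43924544 0.1824865  0.05      ]
rack [ 0.47013537  0.18638292 -0.26764572] [-0.2 -0.2  0.   0.5 -0.1 -0.1  0.1 -0.1  0.4  0.4 -0.2 -0.6]
[[0.46061475 0.15166466 0.052     ]]
[[0.46696183 0.17481017 0.052     ]]
[[0.47330891 0.19795568 0.052     ]]
key [[0.4844163  0.23846032 0.03      ]]
fix [ 0.46954544 -0.11173586  0.14649817] [ 0.5  1.6  0.3 -3.1 -0.8 -0.7 -0.1  0.9]
```

View pics/t1c.png

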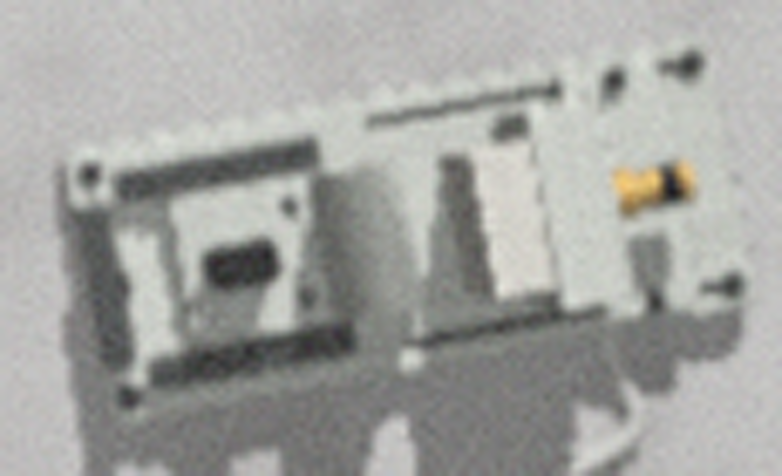

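```bash
python3 - <<'E'
from h import *
U=lambda x,y:np.array([285+x/6.8,205+y/6.8])
B=[[-.034,-.092,.012],[.034,-.092,.012],[.034,.092,.012],[-.034,.092,.012]]
q,f=fit(B,[('top',i,U(*c)) for i,c in enumerate([(735,285),(690,65),(90,175),(128,397)])],[.47,-.1,.15]); print('fix',q,f)
def inv(X): 
    d=np.array(X[:2])-q[:2]; c,s=np.cos(q[2]),np.sin(q[2]); return np.round([(c*d[0]+s*d[1])*1e3,(-s*d[0]+c*d[1])*1e3],1)
for n,p,z in [('blkedge',(470,148),.062),('blkedge',(500,298),.062),('blkfar',(530,145),.062),('blkfar',(556,292),.062),('jawtop',(312,180),.058),('jawtop',(345,325),.058),('griptop',(240,262),.062)]:
    print(n,inv(atz('top',U(*p),z)))
print('grip',inv([.46207,-.0623]))
E
```

```text
fix [ 0.4684169  -0.11451574  0.14998895] [-1.   0.1 -0.5  0.1  0.5 -0.1  0.9 -0.1]
blkedge [ 22.1 -12.4]
blkedge [-21.7 -12.9]
blkfar [ 19.8 -29.6]
blkfar [-22.9 -29.2]
jawtop [21.2 33.6]
jawtop [-21.4  31.9]
griptop [ 1.9 58.8]
grip [ 1.5 52.6]
```

The crop (6.8x, origin 285,205) shows:
- **Block:** white top from (470,148) to (556,292).
- **Jaw and grip:** jaw tall part at about x = 315–400, grip at (240,262).
- **Bed screws:** at (90,175), (690,65), (735,285) and (128,397).

The block face is at fixture y of about -12.6 mm, which leaves a gap of about 27.6 mm with the jaw at its stop. Two plates leave 13.6 mm, so h is about 12. I'll start with the grip.

```bash
cat > go.py <<'E'
import sys; from h import *
# go.py x y ang_deg : remaining turn and shift in tool axes at the target angle (tool y along ang)
x,y,a=map(float,sys.argv[1:4]); s=get_state(); m=R.from_quat(s['tcp_rot']).as_matrix()
cur=np.degrees(np.arctan2(m[1,1],m[0,1])); t=(cur-a+90)%180-90
ty=np.radians(cur-t); e=np.array([np.cos(ty),np.sin(ty)]); ex=np.array([-e[1],e[0]])
d=np.array([x,y])-s['eef_pos'][:2]
print('spin %.2f dx %.4f dy %.4f'%(t,d@ex,d@e),'| pos',np.round(s['eef_pos'],4),'t',s['time'],'F',np.round(s['contact_force'],1),'op %.3f'%(s['opening']*.0854),s['finger_force'])
E
python3 -m handwheel '[[[0.04,0,0,0,7.01],[0.04,0,0,0,7.01],[0.04,0,0,0,7.01],[0.04,0,0,0,7.01],[0.04,0,0,0,7.01],[0.04,0,0,0,7.01],[0.04,0,0,0,7.01],[0.04,0,0,0,7.01],[0.04,-0.02,0.002,0,0],[0.04,-0.036,0.004,0,0],[0.04,-0.036,0.004,0,0],[0.04,-0.036,0.004,0,0]]]'
python3 -m handwheel '[[[0.04,-0.036,0.004,0,0],[0.04,-0.036,0.004,0,0],[0.04,-0.036,0.004,0,0],[0.04,-0.036,0.004,0,0],[0.04,-0.036,0.004,0,0],[0.04,-0.036,0.004,0,0],[0.04,-0.036,0.004,0,0],[0.04,-0.036,0.004,0,0],[0.04,-0.036,0.004,0,0],[0.04,-0.036,0.004,0,0],[0.04,-0.036,0.004,0,0],[0.04,-0.036,0.004,0,0]]]'
python3 go.py 0.4615 -0.0589 8.6
```

```text
time: 1.9
eef_pos: [0.3215, 0.4845, 0.2101]
tcp_rot: [0.652, 0.759, -0.0, 0.0]
contact_force: [0.5, 0.0, 0.5]
opening: 0.468
finger_force: 0.0
time: 2.9
eef_pos: [0.4339, 0.0641, 0.2107]
tcp_rot: [0.652, 0.758, 0.0, 0.001]
contact_force: [1.1, 0.2, -0.7]
opening: 0.47
finger_force: 0.0
spin 0.01 dx -0.1257 dy 0.0089 | pos [0.4339 0.0641 0.2107] t 2.9 F [ 1.1  0.2 -0.7] op 0.040 0.0
```

```bash
python3 -m handwheel '[[[0.04,-0.036,0.0025,0,0],[0.04,-0.036,0.0025,0,0],[0.04,-0.0357,0.0025,0,0],[0.04,-0.018,0.0014,0.03,0],[0.04,0,0,0.035,0],[0.04,0,0,0.035,0],[0.04,0,0,0.02,0],[0.04,0,0,0.02,0],[0.04,0,0,0.01,0],[0.04,0,0,0.01,0],[0.04,0,0,0.01,0],[0.04,0,0,0.008,0]]]'
python3 go.py 0.4615 -0.0589 8.6
python3 - <<'E'
from h import *
a=viewer.read_camera('scene'); b=viewer.read_camera('top')
a=cv2.resize(a[150:270,280:420],None,fx=4,fy=4,interpolation=2);b=cv2.resize(b[185:280,285:395],None,fx=5,fy=5,interpolation=2)
h=min(len(a),len(b)); c=np.hstack([a[:h],b[:h]]); print(c.shape); cv2.imwrite('pics/p3.png',cv2.resize(c,(800,int(h*800/c.shape[1]))))
E
```

```text
time: 3.9
eef_pos: [0.462, -0.0573, 0.0322]
tcp_rot: [0.652, 0.758, 0.0, 0.001]
contact_force: [0.4, 1.2, 0.1]
opening: 0.466
finger_force: 0.0
spin 0.02 dx -0.0015 dy -0.0007 | pos [ 0.462  -0.0573  0.0322] t 3.9 F [0.4 1.2 0.1] op 0.040 0.0
(475, 1110, 3)
```

View pics/p3.png

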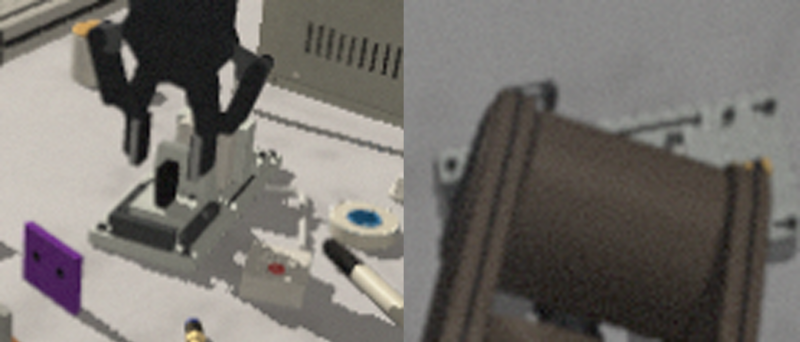

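The fingers straddle the black grip (left panel, 165,185). Next I close and slide it towards fixture +y.

```bash
python3 -m handwheel '[[[0.005,0,0,0,0],[0.005,0,0,0,0],[0.005,0,0,0,0],[0.005,0,0,0,0],[0.005,0,0,0,0],[0.005,0,0,0,0]]]' 30
python3 go.py 0.4615 -0.0589 8.6
python3 -m handwheel '[[[0.005,0.002,0,0,0],[0.005,0.002,0,0,0],[0.005,0.002,0,0,0],[0.005,0.002,0,0,0],[0.005,0.002,0,0,0]]]'
python3 go.py 0.4615 -0.0589 8.6
```

```text
time: 4.5
eef_pos: [0.462, -0.0574, 0.0332]
tcp_rot: [0.652, 0.758, 0.0, 0.001]
contact_force: [-1.6, 0.7, 5.9]
opening: 0.132
finger_force: 31.2
spin 0.01 dx -0.0014 dy -0.0007 | pos [ 0.462  -0.0574  0.0332] t 4.5 F [-1.6  0.7  5.9] op 0.011 31.158962845802307
time: 4.92
eef_pos: [0.4606, -0.0483, 0.0332]
tcp_rot: [0.652, 0.758, -0.0, 0.001]
contact_force: [-1.2, -3.3, 4.3]
opening: 0.129
finger_force: 31.1
spin 0.05 dx -0.0106 dy -0.0007 | pos [ 0.4606 -0.0483  0.0332] t 4.9167 F [-1.2 -3.3  4.3] op 0.011 31.148176789283752
```

```bash
for i in 1 2 3; do python3 -m handwheel '[[[0.005,0.001,0,0,0],[0.005,0.001,0,0,0],[0.005,0.001,0,0,0]]]' | grep -E "eef|contact"; done
```

```text
eef_pos: [0.4602, -0.0453, 0.0332]
contact_force: [-1.9, -3.7, 5.8]
eef_pos: [0.4598, -0.0429, 0.0332]
contact_force: [-2.4, -8.4, 3.9]
eef_pos: [0.4599, -0.0429, 0.0332]
contact_force: [-1.1, -18.4, 0.8]
```

```bash
python3 -m handwheel '[[[0.04,-0.001,0,0,0],[0.04,0,0,0,0],[0.04,0,0,0,0],[0.04,0,0,-0.02,0],[0.06,0,0,-0.035,0],[0.07,0,0,-0.035,0],[0.07,0,0,0,6],[0.07,0,0,0,6],[0.07,0,0,0,6],[0.07,0,0,0,6],[0.07,0.03,-0.008,0,0],[0.07,0.036,-0.009,0,0]]]' | grep -E "time|contact"
python3 go.py 0.4625 0.1517 -15.3
python3 - <<'E'
from h import *
b=viewer.read_camera('top'); b=cv2.convertScaleAbs(b,alpha=1.5)
cv2.imwrite('pics/p4.png',cv2.resize(b[200:285,280:400],None,fx=6.6,fy=6.6,interpolation=2))
E
```

```text
time: 6.67
contact_force: [0.2, 0.8, 0.0]
spin -0.35 dx 0.1195 dy -0.0298 | pos [0.4597 0.0286 0.122 ] t 6.6667 F [0.2 0.8 0. ] op 0.070 0.0
```

View pics/p4.png

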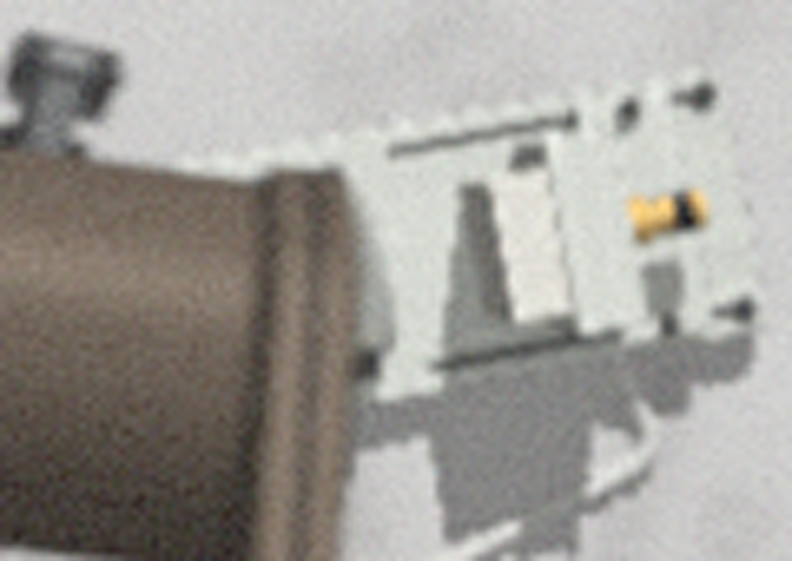

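The jaw is now against its end stop (foot at about 395 px) and the block is unmoved. Plate_0 is next.

```bash
python3 -m handwheel '[[[0.075,0.035,-0.009,0,-0.35],[0.075,0.035,-0.009,0,0],[0.075,0.03,-0.0075,0,0],[0.075,0.0195,-0.0045,0,0],[0.075,0,0,0.02,0],[0.075,0,0,0.02,0]]]' | grep -E "time|contact"
python3 go.py 0.4625 0.1517 -15.3
python3 - <<'E'
from h import *
a=viewer.read_camera('scene'); b=viewer.read_camera('top')
a=cv2.resize(a[190:330,190:330],None,fx=4,fy=4,interpolation=2);b=cv2.resize(b[190:290,140:240],None,fx=5.6,fy=5.6,interpolation=2)
cv2.imwrite('pics/p5.png',cv2.resize(np.hstack([a,b]),(800,400)))
E
```

```text
time: 7.22
contact_force: [0.5, 0.1, -0.7]
spin 0.46 dx -0.0022 dy 0.0004 | pos [0.4627 0.154  0.0828] t 7.2167 F [ 0.5  0.1 -0.7] op 0.075 0.0
```

View pics/p5.png

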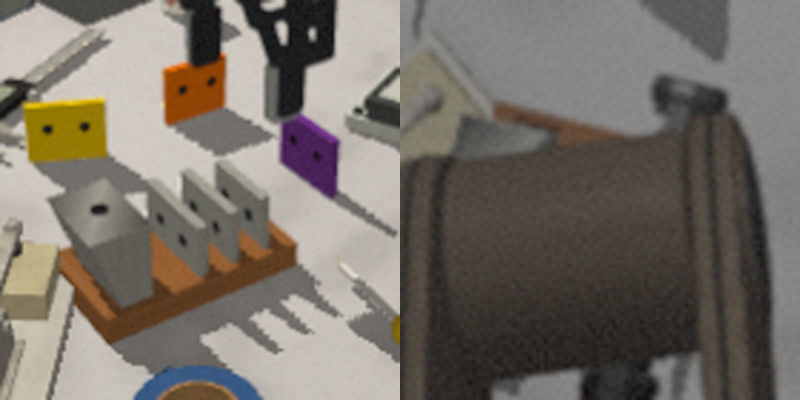

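```bash
python3 - <<'E'
from h import *
print(proj('scene',[[.4606,.1517,.052],[.4625,.1517,.052],[.4627,.154,.052],[.4606,.157,.052]]),'obs 274.4 256.5')
s=get_state(); m=R.from_quat(s['tcp_rot']).as_matrix(); 
print(proj('scene',[s['eef_pos']+m@[0,k*.0375,-.005] for k in(-1,1)]),'obs tips',190+205/2.857,190+64/2.857,190+285/2.857,190+118/2.857)
E
```

```text
[[275.2859484  251.76949756]
 [274.4692055  251.38622122]
 [273.55949625 251.88686831]
 [273.38354086 253.02355787]] obs 274.4 256.5
[[289.07976468 246.74398004]
 [264.14102159 228.45052085]] obs tips 261.75358767938394 212.4011200560028 289.75498774938745 231.30206510325516
```

```bash
python3 - <<'E'
from h import *
m=R.from_quat([.652,.758,0,.001]).as_matrix()
print('p3',proj('scene',[np.array([.462,-.0573,.0322])+m@[0,k*.02,-z] for k in(-1,1) for z in (0,.012)]),'obs 326.8,205.5  350.4,211.7')
q=[0.47013537,0.18638292,-0.26764572]
# rack points
print('tops ends', np.round(proj('scene',place(q,[[-.026,-.036,.052],[.026,-.036,.052],[-.031,.012,.052],[.031,.012,.052],[-.037,-.05,.018],[.037,-.05,.018]])),1))
b=viewer.read_camera('scene')
s=get_state(); mm=R.from_quat(s['tcp_rot']).as_matrix()
pts=np.r_[proj('scene',[s['eef_pos']+mm@[0,k*.0375,-.01] for k in(-1,1)]),proj('scene',place(q,[[a*w,y,z] for w,y in((.026,-.036),(.0285,-.012),(.031,.012)) for a in(-1,1) for z in(.052,)]))]
k=4; c=cv2.resize(b[170:320,190:340],None,fx=k,fy=k,interpolation=2)
for u,v in pts: cv2.drawMarker(c,(int((u-190+.5)*k),int((v-170+.5)*k)),(0,0,255),0,14,1)
cv2.imwrite('pics/p6.png',c)
E
```

```text
p3 [[344.9555912  220.83540211]
 [345.4589696  215.91952008]
 [327.92970127 216.06762337]
 [328.31653218 211.21787169]] obs 326.8,205.5  350.4,211.7
tops ends [[283.8 258.6]
 [267.2 245.2]
 [262.4 269.2]
 [243.3 252.1]
 [293.5 274.8]
 [270.  255.5]]
```

View pics/p6.png

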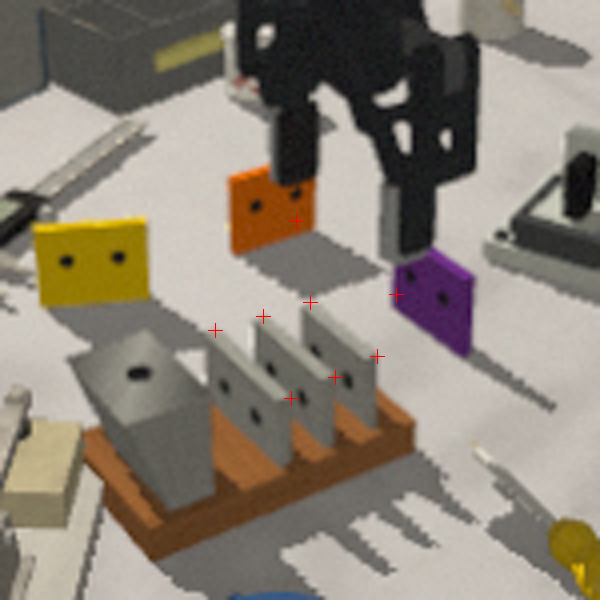

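Crop p6 shows the fingertips at (297,185) and (408,260), above the plate_0 top edge that runs from (303,305) to (380,368). In x they line up. I'll descend and let the measured opening tell me which plate I have (52 mm or 57 mm).

```bash
python3 -m handwheel '[[[0.075,-0.002,0,0.015,0.4],[0.075,0,0,0.015,0],[0.075,0,0,0.01,0],[0.075,0,0,0.01,0],[0.075,0,0,0.0078,0],[0.075,0,0,0,0]]]' | grep -E "time|contact"
python3 -m handwheel '[[[0.045,0,0,0,0],[0.045,0,0,0,0],[0.045,0,0,0,0],[0.045,0,0,0,0],[0.045,0,0,0,0],[0.045,0,0,0,0]]]' 40
python3 go.py 0.4625 0.1517 -15.3
```

```text
time: 7.87
contact_force: [-0.2, 0.4, 0.5]
time: 8.37
eef_pos: [0.4622, 0.1503, 0.0257]
tcp_rot: [0.796, 0.606, 0.001, 0.0]
contact_force: [-3.0, -0.1, 5.4]
opening: 0.555
finger_force: 40.2
spin -0.14 dx 0.0014 dy -0.0001 | pos [0.4622 0.1503 0.0257] t 8.3667 F [-3.  -0.1  5.4] op 0.047 40.1960563659668
```

The opening reads 47.4 mm at contact. The grip showed the same ~0.92 ratio (11 mm for 12 mm), so this is the 52 mm plate. Next I lift it and carry it to the gap.

```bash
python3 -m handwheel '[[[0.04,0,0,-0.005,0],[0.04,0,0,-0.005,0],[0.04,0,0,-0.01,0],[0.04,0,0,-0.02,0],[0.04,0,0,-0.03,0],[0.04,0,0,-0.03,0],[0.04,0,0,0,-6],[0.04,0,0,0,-6],[0.04,0,0,0,-6],[0.04,0,0,0,-6]]]' 60
python3 -m handwheel '[[[0.04,-0.014,-0.0016,0,0],[0.04,-0.028,-0.0033,0,0],[0.04,-0.028,-0.0033,0,0],[0.04,-0.028,-0.0033,0,0],[0.04,-0.028,-0.0033,0,0],[0.04,-0.028,-0.0033,0,0],[0.04,-0.028,-0.0033,0,0],[0.04,-0.028,-0.0033,0,0],[0.04,-0.028,-0.0033,0,0],[0.04,-0.02,-0.002,0,0],[0.04,-0.008,-0.001,0,0],[0.04,0,0,0,0]]]'
python3 go.py 0.4711 -0.1172 8.6
python3 - <<'E'
from h import *
a=viewer.read_camera('scene')
cv2.imwrite('pics/p7.png',cv2.resize(a[120:270,280:430],None,fx=4,fy=4,interpolation=2))
E
```

```text
time: 9.2
eef_pos: [0.4616, 0.15, 0.1253]
tcp_rot: [0.65, 0.76, 0.0, 0.0]
contact_force: [-0.8, 0.1, -1.8]
opening: 0.529
finger_force: 61.4
time: 10.2
eef_pos: [0.4705, -0.1191, 0.125]
tcp_rot: [0.653, 0.757, 0.0, 0.0]
contact_force: [-0.6, 0.3, -0.7]
opening: 0.531
finger_force: 61.4
spin -0.20 dx 0.0018 dy 0.0008 | pos [ 0.4705 -0.1191  0.125 ] t 10.2 F [-0.6  0.3 -0.7] op 0.045 61.36761546134949
```

View pics/p7.png

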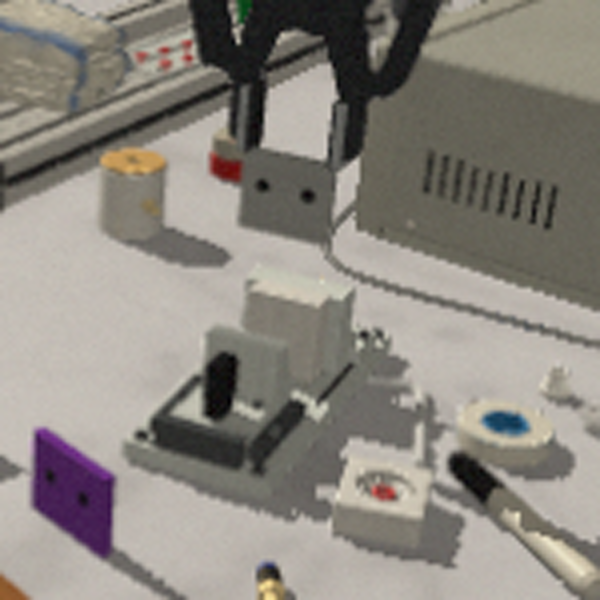

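```bash
python3 - <<'E'
from h import *
s=get_state(); m=R.from_quat(s['tcp_rot']).as_matrix(); p=s['eef_pos']
g=lambda y,z:proj('scene',[p+m@[0.004,y,z]])[0]-[280,120]
for n,y,z in [('top',.026,-.0263),('top',-.026,-.0263),('bot',.026,.0197),('bot',-.026,.0197),('tip',.03,0),('tip',-.03,0)]: print(n,np.round(g(y,z)*4))
q=[0.4684,-0.1145,.15]
print('block top face edge',np.round((proj('scene',place(q,[[.022,-.0126,.062],[-.022,-.0126,.062],[-.022,-.0126,.012]]))-[280,120])*4), 'bed corner', np.round((proj('scene',place(q,[[-.042,.1,.012],[.042,.1,.012]]))-[280,120])*4))
E
```

```text
top [242. 147.]
top [333. 166.]
bot [235. 225.]
bot [324. 245.]
tip [231. 190.]
tip [335. 213.]
block top face edge [[247. 289.]
 [320. 307.]
 [311. 385.]] bed corner [[268. 484.]
 [122. 440.]]
```

The plate is held squarely where predicted, with corners at about (245,150) and (328,242), above the gap. Now I lower it.

```bash
python3 -m handwheel '[[[0.04,0.0018,0.0008,0.01,-0.2],[0.04,0,0,0.02,0],[0.04,0,0,0.02,0],[0.04,0,0,0.01,0],[0.04,0,0,0.01,0]]]' | grep -E "pos|contact"
python3 -m handwheel '[[[0.04,0,0,0.005,0],[0.04,0,0,0.005,0],[0.04,0,0,0.005,0],[0.04,0,0,0.0035,0]]]' | grep -E "pos|contact"
python3 -m handwheel '[[[0.04,0,0,0.002,0],[0.04,0,0,0.001,0],[0.04,0,0,0,0]]]' | grep -E "pos|contact"
python3 go.py 0.4711 -0.1172 8.6
```

```text
eef_pos: [0.47, -0.114, 0.0527]
contact_force: [0.7, 0.1, -1.2]
eef_pos: [0.4714, -0.1158, 0.036]
contact_force: [0.6, 0.3, -0.7]
eef_pos: [0.471, -0.1158, 0.033]
contact_force: [-0.2, 0.2, -1.1]
spin 0.15 dx -0.0013 dy -0.0001 | pos [ 0.471  -0.1158  0.033 ] t 11.25 F [-0.2  0.2 -1.1] op 0.045 61.44253701204434
```

```bash
python3 -m handwheel '[[[0.04,-0.0025,0,0,0],[0.04,-0.0025,0,0,0],[0.04,0,0,0,0]]]' | grep -E "pos|contact"
for i in 1 2 3 ; do python3 -m handwheel '[[[0.04,-0.0012,0,0,0],[0.04,0,0,0,0]]]' | grep -E "pos|contact"; done
```

```text
eef_pos: [0.472, -0.1213, 0.0333]
contact_force: [-0.1, -0.3, -1.0]
eef_pos: [0.472, -0.1222, 0.0331]
contact_force: [0.8, -0.3, -0.5]
eef_pos: [0.4722, -0.1232, 0.033]
contact_force: [0.3, -0.9, -1.0]
eef_pos: [0.4723, -0.1244, 0.033]
contact_force: [0.0, -0.1, -1.5]
```

```bash
for i in 1 2 3 4; do python3 -m handwheel '[[[0.04,-0.001,0,0,0],[0.04,0,0,0,0]]]' | grep -E "pos|contact"; done
```

```text
eef_pos: [0.4724, -0.1254, 0.033]
contact_force: [0.0, -0.1, -0.8]
eef_pos: [0.4726, -0.1263, 0.0329]
contact_force: [-1.4, 0.6, -0.6]
eef_pos: [0.4727, -0.1271, 0.0329]
contact_force: [-0.6, 0.3, -1.5]
eef_pos: [0.4727, -0.1273, 0.0329]
contact_force: [0.4, 4.7, 0.7]
```

```bash
python3 -m handwheel '[[[0.04,0,0,0.0012,0],[0.04,0.0005,0,0,0],[0.07,0,0,0,0],[0.07,0,0,0,0],[0.07,0,0,0,0],[0.07,0,0,0,0]]]' | grep -E "pos|contact"
python3 -m handwheel '[[[0.07,0,0,-0.01,0],[0.07,0,0,-0.03,0],[0.07,0,0,-0.03,0],[0.07,0,0,-0.02,0],[0.075,0,0,0,6],[0.075,0,0,0,6],[0.075,0,0,0,6],[0.075,0,0,0,6],[0.075,0.03,-0.008,0,0],[0.075,0.036,-0.009,0,0],[0.075,0.036,-0.009,0,0],[0.075,0.036,-0.009,0,0]]]' | grep -E "pos|contact"
python3 go.py 0.4686 0.1734 -15.3
python3 - <<'E'
from h import *
q=[0.4684,-0.1145,.15]
b=viewer.read_camera('top'); 
for d in viewer.pinpoint('top','plate_0')[:6]: print(np.round(np.array(d['xy'])*[560,420],1),round(d['confidence'],2))
b=cv2.convertScaleAbs(b,alpha=1.5)
cv2.imwrite('pics/p8.png',cv2.resize(b[200:285,280:400],None,fx=6.6,fy=6.6,interpolation=2))
E
```

```text
eef_pos: [0.473, -0.1282, 0.0318]
contact_force: [0.1, -0.4, 0.8]
eef_pos: [0.4754, 0.0156, 0.1227]
contact_force: [-0.5, -1.0, -0.1]
spin -0.03 dx 0.1504 dy -0.0482 | pos [0.4754 0.0156 0.1227] t 14.1667 F [-0.5 -1.  -0.1] op 0.075 0.0
[215.8 170.5] 0.59
[262.9 182.2] 0.56
[204.8 241.9] 0.54
[345.9 235.2] 0.51
[194.  240.7] 0.51
```

View pics/p8.png

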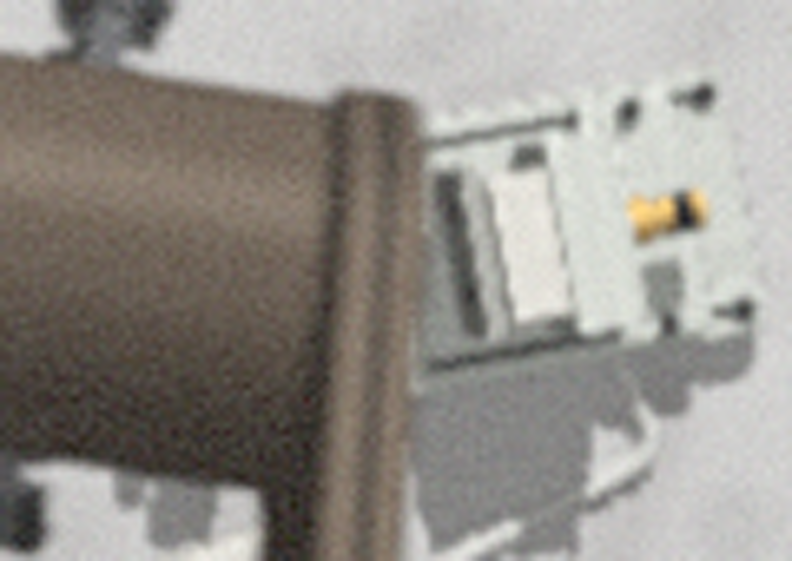

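Plate_0 stands against the block at (485,250), and the block is in place. Plate_1 is next.

```bash
python3 -m handwheel '[[[0.078,0.036,-0.0115,0,0],[0.078,0.036,-0.0115,0,0],[0.078,0.036,-0.0115,0,0],[0.078,0.028,-0.009,0,0],[0.078,0.0144,-0.0047,0.02,0],[0.078,0,0,0.02,0],[0.078,0,0,0,0]]]' | grep -E "time|contact"
python3 go.py 0.4686 0.1734 -15.3
```

```text
time: 14.85
contact_force: [0.2, -1.5, -0.9]
spin 0.15 dx 0.0018 dy 0.0026 | pos [0.4656 0.1723 0.0786] t 14.85 F [ 0.2 -1.5 -0.9] op 0.078 0.0
```

```bash
python3 -m handwheel '[[[0.078,0.0015,0.0025,0.01,0],[0.078,0,0,0.015,0],[0.078,0,0,0.01,0],[0.078,0,0,0.01,0],[0.078,0,0,0.008,0],[0.078,0,0,0.004,0],[0.078,0,0,0,0]]]' | grep -E "time|contact"
python3 -m handwheel '[[[0.045,0,0,0,0],[0.045,0,0,0,0],[0.045,0,0,0,0],[0.045,0,0,0,0],[0.045,0,0,0,0],[0.045,0,0,0,0]]]' 40
python3 go.py 0.4686 0.1734 -15.3
```

```text
time: 15.43
contact_force: [-0.8, 0.3, -0.6]
time: 15.93
eef_pos: [0.4752, 0.1738, 0.0287]
tcp_rot: [0.795, 0.607, 0.004, 0.002]
contact_force: [0.3, -0.5, 10.1]
opening: 0.529
finger_force: 4.7
spin 0.06 dx -0.0022 dy -0.0063 | pos [0.4752 0.1738 0.0287] t 15.9333 F [ 0.3 -0.5 10.1] op 0.045 4.668070955158328
```

One finger seems to have ridden onto the plate's top edge, so the fingertips really do sit well behind the TCP when open. I'll reopen, check and go deeper.

```bash
python3 -m handwheel '[[[0.08,0,0,-0.03,0],[0.08,0,0,-0.03,0],[0.08,0,0,0,0],[0.08,0,0,0,0],[0.08,0,0,0,0]]]' 
python3 go.py 0.4686 0.1734 -15.3
python3 - <<'E'
from h import *
a=viewer.read_camera('scene'); s=get_state(); m=R.from_quat(s['tcp_rot']).as_matrix()
c=cv2.resize(a[190:320,190:340],None,fx=5,fy=5,interpolation=2)
rq=[0.47013537,0.18638292,-0.26764572]
P=np.r_[proj('scene',[s['eef_pos']+m@[x,k*.04,-.013] for k in(-1,1) for x in (-.011,.011)]),proj('scene',place(rq,[[a*.0285,-.012,.052] for a in(-1,1)]))]
for u,v in P: cv2.drawMarker(c,(int((u-190+.5)*5),int((v-190+.5)*5)),(0,0,255),0,14,1)
cv2.imwrite('pics/p9.png',c)
E
```

```text
time: 16.35
eef_pos: [0.4712, 0.1733, 0.085]
tcp_rot: [0.795, 0.607, 0.0, 0.0]
contact_force: [-1.8, -0.5, -0.3]
opening: 0.939
finger_force: 0.0
spin 0.06 dx -0.0006 dy -0.0025 | pos [0.4712 0.1733 0.085 ] t 16.35 F [-1.8 -0.5 -0.3] op 0.080 0.0
```

View pics/p9.png

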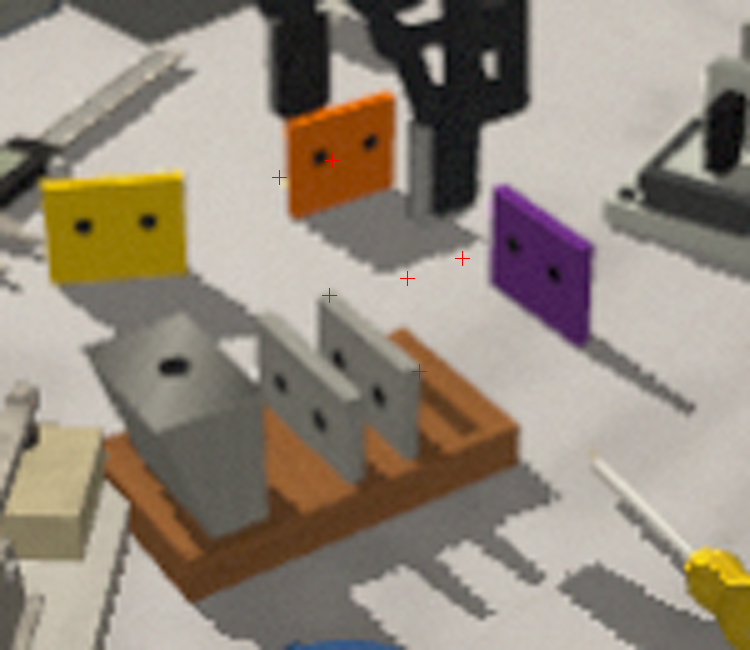

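The fingertips sit about 17 mm higher than marked, and plate_1 is still properly in its slot, from (320,300) to (418,372). So I grasp about 18 mm deeper.

```bash
python3 -m handwheel '[[[0.08,-0.0006,-0.0025,0.01,0],[0.08,0,0,0.015,0],[0.08,0,0,0.015,0],[0.08,0,0,0.012,0],[0.08,0,0,0.008,0],[0.08,0,0,0,0],[0.08,0,0,0,0]]]' | grep -E "pos|contact"
python3 -m handwheel '[[[0.08,0,0,0.005,0],[0.08,0,0,0.005,0],[0.08,0,0,0.005,0],[0.08,0,0,0.004,0],[0.08,0,0,0,0],[0.08,0,0,0,0]]]' | grep -E "pos|contact"
python3 go.py 0.4686 0.1734 -15.3
```

```text
eef_pos: [0.4679, 0.1732, 0.0238]
contact_force: [0.1, -0.6, 0.8]
eef_pos: [0.4683, 0.1733, 0.0054]
contact_force: [0.0, -0.1, -0.3]
spin 0.06 dx 0.0002 dy 0.0003 | pos [0.4683 0.1733 0.0054] t 17.4833 F [ 0.  -0.1 -0.3] op 0.080 0.0
```

```bash
python3 -m handwheel '[[[0.065,0,0,0,0],[0.06,0,0,0,0],[0.055,0,0,0,0],[0.05,0,0,0,0],[0.05,0,0,0,0],[0.05,0,0,0,0],[0.05,0,0,0,0]]]' 40
python3 go.py 0.4686 0.1734 -15.3
```

```text
time: 18.07
eef_pos: [0.4691, 0.1734, 0.0063]
tcp_rot: [0.795, 0.607, 0.0, 0.0]
contact_force: [-0.9, -0.1, 5.1]
opening: 0.65
finger_force: 42.9
spin 0.06 dx -0.0001 dy -0.0004 | pos [0.4691 0.1734 0.0063] t 18.0667 F [-0.9 -0.1  5.1] op 0.056 42.92832791805267
```

```bash
python3 -m handwheel '[[[0.05,0,0,-0.005,0],[0.05,0,0,-0.01,0],[0.05,0,0,-0.02,0],[0.05,0,0,-0.03,0],[0.05,0,0,-0.03,0],[0.05,0,0,-0.005,-6],[0.05,0,0,0,-6],[0.05,0,0,0,-6],[0.05,0,0,0,-6]]]' 60 | grep -E "pos|contact|opening"
python3 -m handwheel '[[[0.05,-0.015,-0.0022,0,0],[0.05,-0.03,-0.0043,0,0],[0.05,-0.03,-0.0043,0,0],[0.05,-0.03,-0.0043,0,0],[0.05,-0.03,-0.0043,0,0],[0.05,-0.03,-0.0043,0,0],[0.05,-0.03,-0.0043,0,0],[0.05,-0.03,-0.0043,0,0],[0.05,-0.03,-0.0043,0,0],[0.05,-0.02,-0.0029,0,0],[0.05,-0.0119,-0.0017,0,0],[0.05,0,0,0,0]]]'
python3 -m handwheel '[[[0.05,0,0,0,0],[0.05,0,0,0,0]]]' | grep time
python3 go.py 0.4711 -0.1164 8.6
```

```text
eef_pos: [0.4682, 0.1732, 0.1061]
contact_force: [-0.2, -0.2, -1.1]
opening: 0.651
time: 19.82
eef_pos: [0.4714, -0.1183, 0.1059]
tcp_rot: [0.652, 0.758, -0.0, 0.0]
contact_force: [-0.4, 0.3, -0.8]
opening: 0.648
finger_force: 63.6
time: 19.98
spin 0.20 dx -0.0010 dy -0.0002 | pos [ 0.4711 -0.1154  0.1054] t 19.9833 F [ 0.  -1.  -0.8] op 0.056 63.615403175354004
```

```bash
python3 -m handwheel '[[[0.05,-0.001,0,0.015,0.2],[0.05,0,0,0.015,0],[0.05,0,0,0.01,0],[0.05,0,0,0.005,0],[0.05,0,0,0,0]]]' | grep -E "pos|contact"
python3 -m handwheel '[[[0.05,0,0,0.006,0],[0.05,0,0,0.006,0],[0.05,0,0,0.006,0],[0.05,0,0,0.006,0],[0.05,0,0,0,0]]]' | grep -E "pos|contact"
python3 -m handwheel '[[[0.05,0,0,0.005,0],[0.05,0,0,0.005,0],[0.05,0,0,0.005,0],[0.05,0,0,0.004,0],[0.05,0,0,0,0]]]' | grep -E "pos|contact"
```

```text
eef_pos: [0.4706, -0.1161, 0.0592]
contact_force: [-0.4, -0.2, -1.5]
eef_pos: [0.4707, -0.1171, 0.0353]
contact_force: [-0.3, 0.4, -0.4]
eef_pos: [0.4709, -0.1172, 0.0166]
contact_force: [-0.7, -0.2, -1.2]
```

Free of contact. I lower it nearly to the bed, then slide it towards plate_0.

```bash
python3 -m handwheel '[[[0.05,0,0,0.002,0],[0.05,0,0,0.001,0],[0.05,-0.001,0,0,0],[0.05,0,0,0,0]]]' | grep -E "pos|contact"
for i in 1 2 3 4 5; do python3 -m handwheel '[[[0.05,-0.001,0,0,0],[0.05,0,0,0,0]]]' | grep -E "pos|contact"; done
```

```text
eef_pos: [0.472, -0.1187, 0.0149]
contact_force: [-0.7, 0.5, -0.7]
eef_pos: [0.4721, -0.1195, 0.0149]
contact_force: [-0.4, 1.7, -0.8]
eef_pos: [0.4721, -0.1199, 0.0149]
contact_force: [0.1, 3.9, 1.3]
eef_pos: [0.4721, -0.1199, 0.0148]
contact_force: [0.2, 7.2, 1.7]
eef_pos: [0.472, -0.1199, 0.0148]
contact_force: [0.1, 10.8, 4.0]
eef_pos: [0.472, -0.1199, 0.0148]
contact_force: [-0.4, 14.0, 6.1]
```

```bash
python3 -m handwheel '[[[0.05,0.003,0,0,0],[0.05,0,0,0.0015,0],[0.05,0,0,0.001,0],[0.05,0,0,0,0]]]' | grep -E "pos|contact"
python3 -m handwheel '[[[0.07,0,0,0,0],[0.075,0,0,0,0],[0.075,0,0,0,0],[0.075,0,0,0,0]]]' | grep -E "pos|contact|open"
python3 -m handwheel '[[[0.075,0,0,-0.01,0],[0.075,0,0,-0.03,0],[0.075,0,0,-0.03,0],[0.075,0,0,-0.03,0],[0.075,0.02,-0.006,0,6],[0.075,0.036,-0.009,0,6],[0.075,0.036,-0.009,0,6],[0.075,0.036,-0.009,0,6],[0.078,0.036,-0.009,0,0],[0.078,0.036,-0.009,0,0],[0.078,0.036,-0.009,0,0],[0.078,0,0,0,0]]]' | grep -E "pos|contact"
python3 go.py 0.486 0.242 -15.3
python3 - <<'E'
from h import *
q=np.array([0.4684,-0.1145,.15])
b=viewer.read_camera('top')
for n in('plate_0','seal_block','jaw_grip','taper_key'):
  for d in viewer.pinpoint('top',n)[:6]: print(n,np.round(np.array(d['xy'])*[560,420],1),round(d['confidence'],2))
# intensity profile along fixture y at x=0 and x=±15 at z=.06
for x in(-.012,0,.012):
  ys=np.arange(-.034,.04,.002); P=proj('top',place(q,[[x,y,.058] for y in ys])).astype(np.float32)
  v=cv2.remap(b.mean(2).astype(np.float32),P[:,0].reshape(1,-1),P[:,1].reshape(1,-1),1)[0]; print(x,[(int(round(y*1e3)),int(i)) for y,i in zip(ys,v)])
E
```

```text
eef_pos: [0.472, -0.1199, 0.0125]
contact_force: [-2.0, 5.4, 4.2]
eef_pos: [0.4724, -0.1212, 0.0124]
contact_force: [-0.1, 0.2, 0.0]
opening: 0.879
eef_pos: [0.4452, 0.1231, 0.1134]
contact_force: [0.8, 0.0, 0.7]
spin 0.28 dx 0.1254 dy 0.0080 | pos [0.4452 0.1231 0.1134] t 24.0667 F [0.8 0.  0.7] op 0.078 0.0
plate_0 [345.1 239.3] 0.68
plate_0 [192.3 240. ] 0.65
plate_0 [260.4 181. ] 0.64
plate_0 [257.6 237.1] 0.6
plate_0 [353.5 238.6] 0.52
plate_0 [211.8 168.3] 0.45
seal_block [351.5 234.5] 0.78
jaw_grip [313.9 243. ] 0.96
taper_key [169.2 238.1] 0.85
-0.012 [(-34, 140), (-32, 134), (-30, 131), (-28, 143), (-26, 148), (-24, 147), (-22, 145), (-20, 146), (-18, 147), (-16, 145), (-14, 137), (-12, 118), (-10, 102), (-8, 110), (-6, 112), (-4, 108), (-2, 117), (0, 121), (2, 104), (4, 68), (6, 49), (8, 57), (10, 74), (12, 89), (14, 94), (16, 92), (18, 92), (20, 94), (22, 102), (24, 112), (26, 107), (28, 104), (30, 105), (32, 108), (34, 103), (36, 99), (38, 93), (40, 86)]
0 [(-34, 143), (-32, 133), (-30, 131), (-28, 143), (-26, 147), (-24, 146), (-22, 145), (-20, 146), (-18, 147), (-16, 147), (-14, 141), (-12, 122), (-10, 107), (-8, 114), (-6, 109), (-4, 109), (-2, 116), (0, 119), (2, 100), (4, 69), (6, 58), (8, 62), (10, 78), (12, 92), (14, 94), (16, 93), (18, 101), (20, 120), (22, 136), (24, 122), (26, 112), (28, 108), (30, 108), (32, 105), (34, 101), (36, 97), (38, 92), (40, 85)]
0.012 [(-34, 142), (-32, 140), (-30, 144), (-28, 148), (-26, 148), (-24, 146), (-22, 144), (-20, 143), (-18, 145), (-16, 148), (-14, 145), (-12, 127), (-10, 112), (-8, 113), (-6, 115), (-4, 116), (-2, 116), (0, 114), (2, 92), (4, 60), (6, 49), (8, 59), (10, 77), (12, 93), (14, 105), (16, 126), (18, 142), (20, 142), (22, 137), (24, 129), (26, 119), (28, 114), (30, 112), (32, 109), (34, 105), (36, 98), (38, 92), (40, 90)]
```

The top-view profile shows both plates packed at fixture y of about -12 to +2 mm, which leaves about 12.6 mm at the bed, so h is about 15 mm. Now the key.

```bash
python3 -m handwheel '[[[0.08,0.03,0.002,0,0.28],[0.08,0.035,0.0025,0,0],[0.08,0.035,0.0025,0,0],[0.08,0.0326,0.0021,0.01,0],[0.08,0,0,0.02,0],[0.08,0,0,0.01,0],[0.08,0,0,0,0],[0.08,0,0,0,0]]]' | grep -E "pos|contact"
python3 go.py 0.489 0.2486 -15.3
```

```text
eef_pos: [0.4892, 0.2418, 0.0713]
contact_force: [0.4, -0.6, 0.2]
spin -0.47 dx 0.0065 dy -0.0019 | pos [0.4892 0.2418 0.0713] t 24.9833 F [ 0.4 -0.6  0.2] op 0.080 0.0
```

```bash
python3 -m handwheel '[[[0.08,0.0065,-0.0019,0,-0.4],[0.08,0,0,0.01,0],[0.08,0,0,0.015,0],[0.08,0,0,0.01,0],[0.08,0,0,0.01,0],[0.08,0,0,0,0]]]' | grep -E "pos|contact"
python3 -m handwheel '[[[0.08,0,0,0.006,0],[0.08,0,0,0.006,0],[0.08,0,0,0.005,0],[0.08,0,0,0.003,0],[0.08,0,0,0,0]]]' | grep -E "pos|contact"
python3 go.py 0.489 0.2486 -15.3
```

```text
eef_pos: [0.488, 0.2496, 0.0248]
contact_force: [0.5, -0.3, -0.7]
eef_pos: [0.4892, 0.2502, 0.0064]
contact_force: [-0.0, 0.5, -0.7]
spin 0.06 dx -0.0016 dy 0.0002 | pos [0.4892 0.2502 0.0064] t 25.9 F [-0.   0.5 -0.7] op 0.080 0.0
```

```bash
python3 -m handwheel '[[[0.065,0,0,0,0],[0.06,0,0,0,0],[0.055,0,0,0,0],[0.05,0,0,0,0],[0.05,0,0,0,0],[0.05,0,0,0,0],[0.05,0,0,0,0]]]' 100
python3 go.py 0.489 0.2486 -15.3
python3 -m handwheel '[[[0.05,0,0,-0.004,0],[0.05,0,0,-0.006,0],[0.05,0,0,-0.015,0],[0.05,0,0,-0.025,0],[0.05,0,0,-0.025,0],[0.05,0,0,-0.015,0],[0.05,0,0,0,0]]]'
```

```text
time: 26.48
eef_pos: [0.4903, 0.2506, 0.008]
tcp_rot: [0.795, 0.607, 0.001, 0.0]
contact_force: [-0.6, 0.3, 6.4]
opening: 0.641
finger_force: 105.5
spin 0.05 dx -0.0023 dy -0.0007 | pos [0.4903 0.2506 0.008 ] t 26.4833 F [-0.6  0.3  6.4] op 0.055 105.5159268155694
time: 27.07
eef_pos: [0.492, 0.2508, 0.1009]
tcp_rot: [0.795, 0.607, 0.003, 0.001]
contact_force: [0.8, -1.0, -2.1]
opening: 0.642
finger_force: 106.5
```

The key is held (opening 55 mm, about 105 N). I carry it to above the gap.

```bash
python3 -m handwheel '[[[0.05,0,0,0,-6],[0.05,0,0,0,-6],[0.05,0,0,0,-6],[0.05,0,0,0,-5.9]]]' 120 | grep -E "pos|opening"
python3 -m handwheel '[[[0.05,-0.016,-0.0036,0,0],[0.05,-0.03,-0.0068,0,0],[0.05,-0.03,-0.0068,0,0],[0.05,-0.03,-0.0068,0,0],[0.05,-0.03,-0.0068,0,0],[0.05,-0.03,-0.0068,0,0],[0.05,-0.03,-0.0068,0,0],[0.05,-0.03,-0.0068,0,0],[0.05,-0.03,-0.0068,0,0],[0.05,-0.03,-0.0068,0,0],[0.05,-0.03,-0.0068,0,0],[0.05,-0.016,-0.0034,0,0]]]' | grep -E "pos|opening"
python3 -m handwheel '[[[0.05,0,0,0,0],[0.05,0,0,0,0],[0.05,0,0,0,0]]]' | grep -E "pos|contact"
python3 go.py 0.4673 -0.0886 8.6
python3 - <<'E'
from h import *
s=get_state(); m=R.from_quat(s['tcp_rot']).as_matrix(); p=s['eef_pos']
for o in (-.0141,):
  # predicted key corners in scene (own y -> tool x, own x -> tool y, up -> -tool z), underside TCP-.002
  K=lambda x,y,z: proj('scene',[p+m@[o+y,x,.002-z]])[0]
  pts=[K(x,y,z) for x,y,z in[(.028,-.009,.06),(-.028,-.009,.06),(.028,.03,.06),(-.028,.03,.06),(.028,.009,0),(-.028,.009,0),(-.028,-.009,0)]]
  print('pred bbox',np.round(np.r_[np.min(pts,0),np.max(pts,0)],1))
viewer.read_camera('scene')
for d in viewer.outline_of('scene','taper_key')[:3]:
  l,t,w,h=np.array(d['extent'])*[560,420,560,420]; print('obs',np.round([l,t,l+w,t+h],1),d['confidence'])
E
```

```text
eef_pos: [0.4882, 0.2497, 0.095]
opening: 0.637
eef_pos: [0.4639, -0.0916, 0.0955]
opening: 0.639
eef_pos: [0.4645, -0.0884, 0.0959]
contact_force: [-0.9, 0.8, -3.3]
spin 0.05 dx -0.0007 dy 0.0027 | pos [ 0.4645 -0.0884  0.0959] t 28.65 F [-0.9  0.8 -3.3] op 0.054 127.47548405081034
pred bbox [332.3 155.8 364.3 189.7]
obs [328.8 157.8 359.7 191.7] 0.93
```

```bash
python3 -m handwheel '[[[0.05,0,0.0027,0.008,0],[0.05,0,0,0.01,0],[0.05,0,0,0.008,0],[0.05,0,0,0.006,0],[0.05,0,0,0,0],[0.05,0,0,0,0]]]' | grep -E "pos|contact"
for i in 1 2 3; do python3 -m handwheel '[[[0.05,0,0,0.002,0],[0.05,0,0,0.002,0],[0.05,0,0,0,0]]]' | grep -E "pos|contact"; done
```

```text
eef_pos: [0.4676, -0.0885, 0.0643]
contact_force: [-0.5, -0.3, -3.2]
eef_pos: [0.4683, -0.0889, 0.0612]
contact_force: [0.3, 0.4, -2.7]
eef_pos: [0.468, -0.0887, 0.0569]
contact_force: [-0.4, 0.3, -3.3]
eef_pos: [0.4679, -0.0887, 0.0528]
contact_force: [-0.9, 0.3, -2.5]
```

```bash
for i in 1 2 3 4 5; do python3 -m handwheel '[[[0.05,-0.0006,0,0.002,0],[0.05,-0.0006,0,0.002,0],[0.05,0,0,0,0]]]' | grep -E "pos|contact"; done
```

```text
eef_pos: [0.4682, -0.09, 0.0488]
contact_force: [0.0, 0.3, -2.6]
eef_pos: [0.4683, -0.0911, 0.0448]
contact_force: [1.0, -0.5, -3.4]
eef_pos: [0.4685, -0.0923, 0.0408]
contact_force: [0.6, 0.5, -2.2]
eef_pos: [0.4687, -0.0934, 0.0368]
contact_force: [-0.1, -0.1, -3.0]
eef_pos: [0.4688, -0.0936, 0.0328]
contact_force: [0.4, 5.4, -2.6]
```

Flat contact with the plate came exactly where predicted. I continue straight down to bind.

```bash
python3 -m handwheel '[[[0.05,0.0008,0,0.001,0],[0.05,0,0,0.001,0],[0.05,0,0,0,0]]]' | grep -E "pos|contact"; for i in 1 2 3 4 ; do python3 -m handwheel '[[[0.05,0,0,0.001,0],[0.05,0,0,0.001,0],[0.05,0,0,0,0]]]' | grep -E "pos|contact"; done
```

```text
eef_pos: [0.4689, -0.0936, 0.031]
contact_force: [0.6, 4.0, -3.2]
eef_pos: [0.4689, -0.0936, 0.0291]
contact_force: [0.3, 4.7, -1.0]
eef_pos: [0.469, -0.0937, 0.0276]
contact_force: [-1.4, 5.0, 2.2]
eef_pos: [0.4691, -0.0937, 0.0273]
contact_force: [-5.2, 6.3, 13.0]
eef_pos: [0.4692, -0.0937, 0.027]
contact_force: [-10.8, 9.9, 25.0]
```

```bash
python3 -m handwheel '[[[0.05,0,-0.0005,0.001,0],[0.05,0,0,0,0],[0.05,0,0,0,0],[0.05,0,0,0,0],[0.05,0,0,0,0],[0.05,0,0,0,0],[0.05,0,0,0,0],[0.05,0,0,0,0]]]'
python3 go.py 0.469 -0.0937 8.6
python3 - <<'E'
from h import *
viewer.read_camera('scene'); viewer.read_camera('top')
for c,n in (('scene','taper_key'),('scene','plate_0'),('scene','seal_block'),('top','seal_block')):
  for d in viewer.look_for(c,n)[:6]: print(c,n,np.round(np.array(d['extent'])*[560,420,560,420],1),round(d['confidence'],2))
s=get_state(); m=R.from_quat(s['tcp_rot']).as_matrix(); print('tilt',np.degrees(np.arccos(-m[2,2])), s['wrist_torque'],np.abs(s['dq']).max())
E
```

```text
time: 33.17
eef_pos: [0.4692, -0.0937, 0.0269]
tcp_rot: [0.651, 0.759, -0.0, -0.002]
contact_force: [-10.4, 10.8, 29.1]
opening: 0.641
finger_force: 131.4
spin 0.14 dx 0.0001 dy -0.0002 | pos [ 0.4692 -0.0937  0.0269] t 33.1667 F [-10.4  10.8  29.1] op 0.055 131.3574806973338
scene taper_key [328.4 184.8  29.2  31.6] 0.63
scene plate_0 [198.5 222.7  29.3  22.3] 0.96
scene plate_0 [286.4 228.   20.2  33.4] 0.89
scene plate_0 [238.3 251.1  22.   33.8] 0.85
scene plate_0 [243.9 209.3  26.   24.7] 0.68
tilt 0.18810901132373442 [1.69431906 2.45239735 0.11807427] 0.002352966187122982
```

```bash
python3 -c "
from plant import sign_off; print(sign_off())"
```

```text
the job is handed in; nothing more can be done
None
```

The job is handed in, but the interface gave no verdict: the jaw is at its end stop, plate_0 and plate_1 are packed against the block, and the key is bound about 13 mm above the bed by estimate, pressed down at about 29 N in the gripper.

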